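# Shift the repaired gear shifter into third

### The job

Test the H-pattern gear shifter bolted to the steel plate on the repair bench: its lever stands somewhere in the left-hand slots (first is the far one, second the near one), and you must guide it through the H gate into third by pushing it with the outside of the fingers: to the middle, across to the right, then forward, away from you, fully home in the far right slot. Only push it, never take the knob or lever between the fingers, and move clear afterwards. Leave the bottle, battery pack, screwdriver and screw tray where they are.

Things in the scene. Friction and masses are not known exactly. Their poses are not given: they have to be found in the camera images.
- shifter: Gear shifter, fixed: 250 x 200 x 10 mm steel plate, black housing 170 x 130 mm on it (top at 84 mm), then a 148 x 110 mm aluminium gate, 12 mm thick, top at 98 mm. Origin: centre of the plate's underside, on the bench; x the shifter's forward (away from the robot), y its left, z up; yaw up to 0.45 rad either way. The lever's pivot lies 12 mm above the origin.
- gate_centre (a point): Centre of the H cut in the gate, on its top face; axes as the shifter's. Two slots along x, at y = +15.5 mm (left) and -15.5 mm (right), 56 mm long, 17 mm wide, joined at x = 0 by a 17 mm wide cross slot. First = far left, second = near left, third = far right, fourth = near right. The metal between the slots stops the lever.
- knob (a point): Centre of the lever's black ball knob, 44 mm diameter, on a 10 mm steel shaft; z along the shaft. It is 190 mm from the pivot, about 200 mm above the bench. With s = gear_side, f = gear_fore it lies, in the shifter's frame, at x = 0.19 sin f, y = -0.19 cos f sin s, z = 0.012 + 0.19 cos f cos s (m).
- gear_side (a joint): Sideways lean of the lever, rad: 0 upright, positive to the shifter's right (-y), stops at -0.22 and 0.22. Left slots: -0.22 to -0.15 (starts -0.21 to -0.17); right slots: 0.15 to 0.22. It can cross only while gear_fore is within about 0.04 of 0. No spring: friction holds it where it is left; about 2 N at the knob moves it.
- gear_fore (a joint): Fore-and-aft lean of the lever, rad: 0 in the cross slot, positive forward (+x of the shifter), stops at -0.26 (fully near) and 0.26 (fully far). Starts anywhere from -0.24 to 0.24. Same friction: about 2 N at the knob moves it.
- bottle: White cleaner bottle, 48 mm diameter, 130 mm tall, standing loose to the left of the shifter. Origin: centre of its underside. Leave alone.
- battery: Flat black laptop battery pack, 190 x 65 x 14 mm, long side along x, loose to the left of the shifter. Origin: centre of its underside. Leave alone.
- screwdriver: Screwdriver 180 mm long lying along its x axis, handle to -x, loose to the right of the shifter. Origin: near its middle, underneath. Leave alone.
- tray: Grey three-compartment screw tray, 90 x 120 x 28 mm (x, y, z), loose, to the right of the shifter, farther out than the screwdriver. Origin: centre of its underside. Leave alone.

How it is judged:
On the way, in this order (a step that is already met when the one before it is completed fails the run):
1. the lever is across in the right-hand end of the cross slot, neither forward nor back (value of joint gear_side above 0.13 rad and value of joint gear_fore between -0.1 and 0.1 rad), for 0.05 s.
2. the lever is forward, fully home in the third slot (value of joint gear_side above 0.13 rad and value of joint gear_fore above 0.22 rad), for 0.2 s.
At the end, for the whole second after the job is handed in: The lever rests fully home in third: gear_side above 0.13 rad and gear_fore above 0.22 rad (its stop is at 0.26), at rest (under 0.05 rad/s); bottle, battery pack, screwdriver and tray within 20 mm of where they were (all of step 2 and velocity of joint gear_fore between -0.05 and 0.05 rad/s and distance of each of bottle, battery, screwdriver, tray from where it was at the start of the episode below 0.02 m); the robot touches nothing.
It fails at once if the knob or the shaft is taken between the fingers (the grasp point comes within 10 mm of the lever's axis in both x and y, from 110 mm below to 25 mm above the knob centre) (x of the grasp point in the frame of knob between -0.01 and 0.01 m and y of the grasp point in the frame of knob between -0.01 and 0.01 m and z of the grasp point in the frame of knob between -0.11 and 0.025 m).
It fails at once if the cleaner bottle is pushed, lifted or carried (moved more than 20 mm) (distance of bottle from where it was at the start of the episode above 0.02 m).
It fails at once if the battery pack is pushed, lifted or carried (moved more than 20 mm) (distance of battery from where it was at the start of the episode above 0.02 m).
It fails at once if the screwdriver is pushed, lifted or carried (moved more than 20 mm) (distance of screwdriver from where it was at the start of the episode above 0.02 m).
It fails at once if the screw tray is pushed, lifted or carried (moved more than 20 mm) (distance of tray from where it was at the start of the episode above 0.02 m).
It also fails if it takes over 58 s, if anything falls off the work surface, if the arm or the gripper's body presses on something with over 40 N, if the wrist force passes 120 N, or if a joint passes its speed limit or range.

### The arm

A 7-joint arm with a two-finger parallel gripper is mounted at the origin on the work surface. World frame = base frame: x ahead of the robot, y to its left, z up, the work surface at z = 0. Lengths are in m, angles in rad, forces in N, time in s.
With the tool pointing down it reaches from about 0.425 to 0.875 m from the base axis. Payload 8.4 kg.
Tool frame: the origin (TCP) lies at the very end of the fingers, on their centre line; the grasp point (between the pads) lies 19 mm behind it; y points along the fingers, x is the direction in which the jaws open and shut, and the axes are right-handed (so a half turn about y gives the same grasp; the last joint's range is limited). The gripper opens to 87 mm and grips with 3 to 60 N. Pads are 19 mm wide; open, the fingers measure 117 mm over their backs; the gripper's body (75 mm by 190 mm) begins 51 mm behind the grasp point.
Start: joints at [-0.099, 0.333, 0.04, 1.465, -0.013, 1.343, -0.059], TCP at [0.65, -0, 0.194] pointing down, gripper open.
Joint ranges: [-2.58, 2.58], [-0.38, 2.09], [-1.3, 1.39], [0.25, 2.4], [-1.5, 4.64], [0.08, 2.09], [-2.65, 2.65]. Speed limits (rad/s): [2.22, 2.22, 2.79, 2.79, 3.14, 3.14, 3.14].

### API

Orientations are given as [roll, pitch, yaw] about the fixed x, y, z axes, in that order (R = Rz(yaw) Ry(pitch) Rx(roll)).
In Python, from station import sensors, snapshot, close_job, spotter gives the robot as it stands. The module is installed in compiled form; this text tells all that it offers.
- The arm moves only by the shell command python3 -m handwheel 'ROWS' [OPENING] [FORCE]. ROWS is JSON, one flat list of numbers, 4 for each row, row after row: the shift along the tool's x, y, z in m, then the turn about the tool's y in rad. A call has 1 to 12 rows; each row shifts and turns the pose as measured when the row begins, along the tool's axes as they then stand; what a row does not reach is not made up. A row lasts 1/10 s, in which the tool goes at most 50 mm and 8.59 degrees, less where a joint would pass 70% of its speed; a pose out of reach is approached as far as the arm can. A call with a gripper value outside its range is refused whole. OPENING is the opening, from 0 (shut) to 1 (fully open), set as the call begins (- or left out, the last holds). The fingers move at their own pace and stop on an object; FORCE is the grip in N (left out, the last holds). Time passes only in rows, so rows that do not move let the fingers close. It gives the time, the measured TCP pose, the force and the opening at its end, in the units of the state.
- sensors.observe(): the state, without advancing time (a new reading comes with each control period).
- snapshot(name): name is "scene" or "side" or "wrist"; returns a dict with "color" (400x640x3 uint8, red, green, blue), "depth" (400x640 float32, m along the optical axis (not along the pixel's ray), 0 where there is no reading), "fov_y" (degrees; the focal length in pixels is half the picture's height over the tangent of half this angle, whatever the lens; pixels are square), "cx", "cy" (the principal point, pixels), "D" ([k1, k2, p1, p2, k3] as OpenCV has them; the pictures are not rectified), "origin" and "attitude" of the camera in the world; the wrist camera has in their place "tool_from_camera" (4x4, takes a point from camera to tool coordinates, whose origin is the TCP and whose axes are the tool frame's). Camera axes: x right, y down, z forward; pixel columns grow to the right and rows downward; lengths in m; the calibration is good to about 2 mm. A picture is of the moment at which its call begins: read the wrist's pose just before it.
- close_job(): hands the job in, once; it reports no verdict.
Trained networks look in a picture, given as the dict that the camera call returned (one of the last four; its "shot" number tells which), for a name from the list of things; names that differ only in an ending like _2 or _b are one class to them, and where a whole thing is asked for, a point or a joint stands for the part that bears it (a point fixed in the world has none). Each returns a list of dicts, best first, with "score" (0 to 1); they miss things now and then, are a little off and sometimes report something else, mostly with a low value. They report only what shows in the picture. A call takes as long as a camera call.
- spotter.recognise(query, picture): "position" ([x, y, z] in m, in world coordinates, good to about 4 mm: the middle of the surface that is visible of it).
- spotter.pinpoint(query, picture): "position" ([x, y, z] in m, in world coordinates, good to about 4 mm: a listed point, or the origin of a listed thing).
The state is a dict: "clock": time; "qpos": joint angles; "joint_velocities": joint speeds; "effort": joint torques, N m; "tool_pos": TCP position; "ee_rot": TCP orientation; "force": force on the tool from outside, world axes, zero at the start; "wrist_torque": the same for the moment, N m; "grip_width": opening from 0.0 (shut) to 1.0 (fully open).
Only numpy, scipy, OpenCV 4.12 (cv2) and the standard library are available. Lean on these libraries where they do the work, as an engineer would, in place of code of your own. Each camera call takes 0.05 s, during which the arm holds its last target. There are 200 camera calls.

## Working session

There is one attempt and no reset: what is moved stays moved. The work goes in short steps, Python scripts to look and compute and a shell command to move; the robot and the scene stay as the last step left them, time stands still between calls to the robot, and variables do not carry over. Pictures are saved under pics/ and viewed, about 8 in all and at most 12, crops included, and the job is handed in when it is done.

```bash
mkdir -p pics; cat > h.py <<'E'
from station import sensors, snapshot, close_job, spotter
import numpy as np, cv2
from scipy.spatial.transform import Rotation as R
def save(p,n): cv2.imwrite(f'pics/{n}.png',p['color'][:,:,::-1])
E
python3 - <<'E'
from h import *
s=sensors.observe()
for k in s: print(k,np.round(s[k],3))
a=snapshot('scene');save(a,'a');b=snapshot('side');save(b,'b')
print(a['origin'],a['attitude'],b['origin'],b['attitude'],a['fov_y'],a['D'])
for p in(a,b):
  for q in('gate_centre','knob','shifter','bottle','screwdriver','tray','battery'):
    print(p['shot'],q,[(np.round(d['position'],3),round(d['score'],2)) for d in spotter.pinpoint(q,p)][:2])
cv2.imwrite('pics/ab.png',cv2.resize(np.vstack([a['color'],b['color']])[:,:,::-1],(480,600)))
E
```

```text
clock 0.0
qpos [-0.099  0.334  0.04   1.466 -0.013  1.343 -0.058]
joint_velocities [ 0.001 -0.001 -0.001  0.    -0.001  0.002  0.   ]
effort [ 1.0000e-03 -6.5635e+01  1.3360e+00 -4.0380e+01 -6.0000e-02  4.5000e-02
  0.0000e+00]
tool_pos [ 0.649 -0.     0.193]
ee_rot [-1.571  0.002 -0.   ]
force [-0.027  0.083  1.128]
wrist_torque [ 0.067 -0.005 -0.041]
grip_width 0.998
[ 1.33260423 -0.15676275  0.9762224 ] [-2.3852722   0.01695593  1.34046612] [ 0.56099743 -0.66858052  0.67047741] [-2.22877355 -0.01697508 -0.03811064] 42.009147924890904 [-0.02579721  0.          0.          0.          0.        ]
1 gate_centre [(array([ 0.518, -0.208,  0.094]), 0.59)]
1 knob [(array([ 0.491, -0.164,  0.194]), 0.93)]
1 shifter [(array([ 0.521, -0.212,  0.002]), 0.82)]
1 bottle [(array([ 0.657, -0.064,  0.   ]), 0.89), (array([ 0.383, -0.379,  0.004]), 0.56)]
1 screwdriver [(array([ 0.514, -0.031, -0.004]), 0.35)]
1 tray [(array([ 0.536, -0.437,  0.003]), 0.88)]
1 battery [(array([ 0.511, -0.033, -0.004]), 0.75)]
2 gate_centre [(array([ 0.519, -0.215,  0.098]), 0.73)]
2 knob [(array([ 0.493, -0.16 ,  0.191]), 0.67)]
2 shifter [(array([ 0.522, -0.214,  0.002]), 0.55)]
2 bottle [(array([ 0.655, -0.062,  0.005]), 0.93)]
2 screwdriver []
2 tray []
2 battery [(array([ 0.511, -0.036,  0.004]), 0.71)]
```

View pics/a.png

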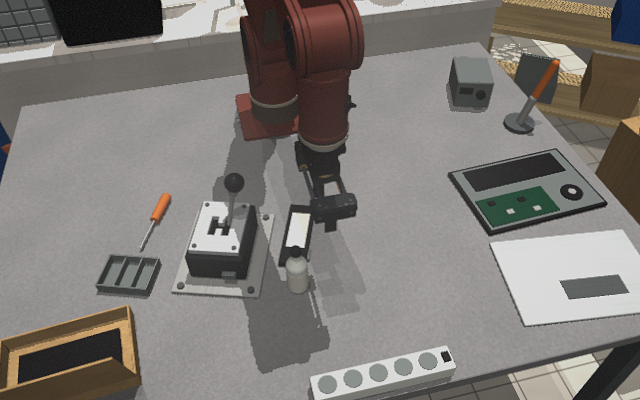

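View pics/b.png

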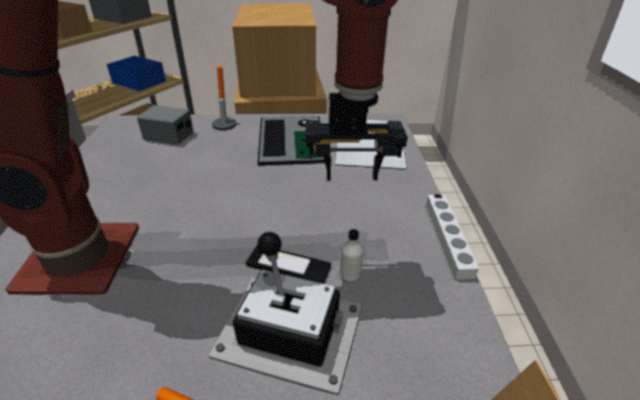

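The overview shows the shifter (gate around pixel 225,225 in scene), its knob at (234,182), leaning near-left; battery (297,232) and bottle (297,272) are on its left, screwdriver and tray on its right. Next I'll fit the yaw from depth.

```bash
cat >> h.py <<'E'
def cloud(p):
  d=p['depth'];v,u=np.nonzero(d>0);f=200/np.tan(np.radians(p['fov_y']/2))
  K=np.array([[f,0,p['cx']],[0,f,p['cy']],[0,0,1]])
  n=cv2.undistortPoints(np.c_[u,v].astype(np.float64).reshape(-1,1,2),K,np.array(p['D'],float))[:,0]
  c=np.c_[n,np.ones(len(n))]*d[v,u][:,None]
  return R.from_euler('xyz',p['attitude']).apply(c)+p['origin'], p['color'][v,u]
def knobfit(p,lo=0.165):
  X,c=cloud(p)
  m=(X[:,2]>lo)&(X[:,2]<.235)&(np.hypot(X[:,0]-.52,X[:,1]+.21)<.1)&(c.max(1)<90)
  X=X[m]
  from scipy.optimize import least_squares
  if len(X)<15: return None
  r=least_squares(lambda q:np.linalg.norm(X-q,axis=1)-.022,X.mean(0)+[0,0,-.01],loss='soft_l1',f_scale=.002)
  return r.x,len(X),np.abs(r.fun).mean()
E
python3 - <<'E'
from h import *
for n in('scene','side'):
  p=snapshot(n);X,c=cloud(p)
  near=np.hypot(X[:,0]-.52,X[:,1]+.21)<.17
  for nm,lo,hi,rad in(('gate',.092,.104,.1),('plate',.005,.015,.17)):
    m=(X[:,2]>lo)&(X[:,2]<hi)&(np.hypot(X[:,0]-.52,X[:,1]+.21)<rad)
    if nm=='plate': m&=(c.min(1)>70)&(X[:,1]<-.075)
    print(n,nm,m.sum(),np.median(X[m,2]),cv2.minAreaRect((X[m,:2]*1000).astype(np.float32)))
  print(knobfit(p))
E
```

```text
scene gate 2186 0.09836641159979342 ((520.3526611328125, -211.88809204101562), (110.43795776367188, 153.2634735107422), 71.7771224975586)
scene plate 2799 0.010244792232062538 ((536.9031982421875, -230.4600067138672), (300.536865234375, 291.0282897949219), 74.06865692138672)
(array([ 0.49057939, -0.1640511 ,  0.19309015]), 329, np.float64(0.0014351514748685657))
side gate 3583 0.0976692765645546 ((519.3222045898438, -211.523193359375), (113.10791015625, 148.05039978027344), 71.83399200439453)
side plate 4430 0.009488846914379123 ((524.0507202148438, -196.65509033203125), (232.69793701171875, 250.9990234375), 71.78070831298828)
(array([ 0.48911084, -0.16331397,  0.19194201]), 512, np.float64(0.0009131125838056932))
```

```bash
cat >> h.py <<'E'
YAW=-0.317; O=np.array([.5200,-.2117,0]); RS=R.from_euler('z',YAW)
def sh(x): return RS.inv().apply(np.asarray(x)-O)
def status(cams=('scene','side')):
  s=sensors.observe(); Rt=R.from_euler('xyz',s['ee_rot']).as_matrix()
  print('t',round(s['clock'],2),'tcp',np.round(sh(s['tool_pos']),4),'yaw err about tool y',round(np.arctan2(Rt[1,0],Rt[0,0])-YAW,3),'tool y',Rt[:,1].round(3),'F',RS.inv().apply(s['force']).round(1),'grip',round(s['grip_width'],2))
  for n in cams:
    k=knobfit(snapshot(n))
    if k: q=sh(k[0]); f=np.arcsin(q[0]/.19); print(n,'knob',q.round(4),'fore',round(f,3),'side',round(-np.arctan2(q[1],q[2]-.012),3),k[1],round(k[2],4))
E
python3 -m handwheel '[0,0,0,0.1, 0,0,0,0.11, 0,0,0,0.107, -0.04,0,0,0, -0.04,0,0,0, -0.04,0,0,0, -0.032,0,0,0, 0,0,0,0]' 0 20
python3 -c "from h import *; status()"
```

```text
clock: 1.7
tool_pos: [0.5011, 0.0502, 0.1921]
ee_rot: [-1.572, 0.001, -0.332]
force: [-0.3, -0.6, 0.1]
grip_width: 0.358
t 1.7 tcp [-0.0996  0.243   0.1921] yaw err about tool y -0.015 tool y [-0.002 -0.001 -1.   ] F [-0.1 -0.7  0.1] grip 0.36
scene knob [-0.0429  0.0362  0.1928] fore -0.227 side -0.198 334 0.0015
side knob [-0.0443  0.0363  0.1918] fore -0.236 side -0.199 518 0.001
```

```bash
python3 -m handwheel '[0,0,-0.04,-0.015, 0,0,-0.04,0, 0,0,-0.04,0, 0,0,-0.04,0, 0.002,0.01,-0.04,0, 0.002,0.012,-0.007,0, 0,0,0,0, 0,0,0,0, 0,0,0,0]'
python3 - <<'E'
from h import *
status(); save(snapshot('side'),'c')
E
```

```text
clock: 2.7
tool_pos: [0.4481, -0.1599, 0.171]
ee_rot: [-1.574, -0.005, -0.321]
force: [0.0, 0.6, -0.3]
grip_width: 0.004
t 2.7 tcp [-0.0845  0.0268  0.171 ] yaw err about tool y -0.004 tool y [ 0.004 -0.004 -1.   ] F [-0.2  0.5 -0.3] grip 0.0
scene knob [-0.0431  0.0362  0.1929] fore -0.229 side -0.198 340 0.002
side knob [-0.0562  0.0294  0.2001] fore -0.3 side -0.155 723 0.0085
```

View pics/c.png

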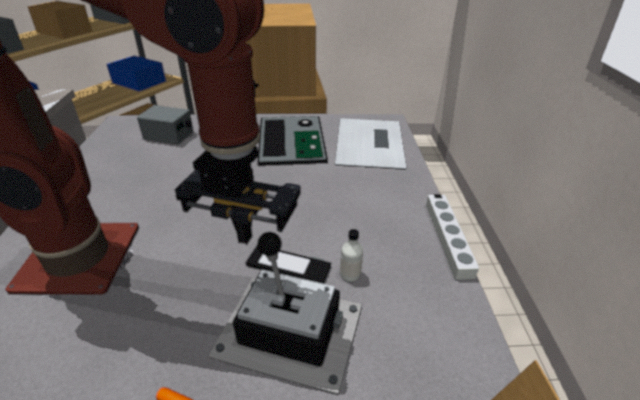

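The closed fingers stand behind the knob (finger at 243,225; knob at 269,243), with the gripper body above it. I'll centre sideways and push forward.

```bash
python3 -m handwheel '[0,0,0.009,0, 0.006,0,0,0, 0.006,0,0,0, 0.006,0,0,0, 0.006,0,0,0, 0.006,0,0,0, 0.006,0,0,0, 0,0,0,0, 0,0,0,0]'
python3 -c "from h import *; status()"
```

```text
clock: 3.75
tool_pos: [0.4894, -0.1603, 0.1726]
ee_rot: [-1.573, -0.005, -0.317]
force: [-1.4, 0.5, 2.4]
grip_width: 0.002
t 3.75 tcp [-0.0451  0.0393  0.1726] yaw err about tool y 0.0 tool y [ 0.004 -0.003 -1.   ] F [-1.4  0.   2.4] grip 0.0
scene knob [-0.0159  0.0374  0.1968] fore -0.084 side -0.2 296 0.0018
side knob [-0.0206  0.037   0.1982] fore -0.109 side -0.196 712 0.0045
```

```bash
python3 -m handwheel '[0.006,0,-0.001,0, 0.005,0,0,0, 0.004,0,0,0, 0,0,0,0, 0,0,0,0]'
python3 -c "from h import *; status()"
```

```text
clock: 4.35
tool_pos: [0.5042, -0.1663, 0.1727]
ee_rot: [-1.572, -0.005, -0.317]
force: [-1.8, 1.4, 1.5]
grip_width: 0.004
t 4.35 tcp [-0.0292  0.0382  0.1727] yaw err about tool y 0.0 tool y [ 0.005 -0.003 -1.   ] F [-2.1  0.7  1.5] grip 0.0
scene knob [-0.0003  0.0379  0.1978] fore -0.001 side -0.201 286 0.0017
side knob [-0.0046  0.0372  0.1988] fore -0.024 side -0.197 720 0.0044
```

```bash
python3 -m handwheel '[-0.02,0,0,0, -0.008,0,0,0, 0,0,0.025,0, 0,0,0.025,0, 0,0,0,0, 0,0,0,0, 0.03,0,0,0, 0.02,0,0,0, 0,0,0,0, 0,0,0,0]'
python3 -c "from h import *; status()"
```

```text
clock: 5.45
tool_pos: [0.5414, -0.1289, 0.1731]
ee_rot: [-1.574, -0.01, -0.321]
force: [-0.7, -0.2, 0.4]
grip_width: 0.008
t 5.45 tcp [-0.0055  0.0854  0.1731] yaw err about tool y -0.004 tool y [ 0.009 -0.006 -1.   ] F [-0.6 -0.4  0.4] grip 0.01
scene knob [-0.0002  0.037   0.1958] fore -0.001 side -0.199 126 0.0016
side knob [-0.0015  0.0411  0.1991] fore -0.008 side -0.216 705 0.0072
```

```bash
python3 -m handwheel '[0.004,0,-0.008,0, 0,0,-0.007,0, 0,0,-0.007,0, 0,0,-0.007,0, 0,0,-0.007,0, 0,0,-0.007,0, 0,0,0,0, 0,0,0,0]'
python3 -c "from h import *; status()"
```

```text
clock: 6.35
tool_pos: [0.5301, -0.174, 0.1752]
ee_rot: [-1.571, -0.014, -0.32]
force: [1.0, 2.1, 1.9]
grip_width: 0.003
t 6.35 tcp [-0.0022  0.039   0.1752] yaw err about tool y -0.003 tool y [ 0.013 -0.004 -1.   ] F [0.3 2.3 1.9] grip 0.0
scene knob [-0.0007  0.0102  0.1989] fore -0.004 side -0.055 113 0.0039
side knob [-0.0012  0.0093  0.2024] fore -0.006 side -0.049 717 0.0035
```

```bash
python3 -m handwheel '[0,0.002,-0.008,0, 0,0.001,-0.008,0, 0,0,-0.008,0, 0,0,-0.008,0, 0,0,-0.007,0, 0,0,-0.005,0, 0,0,0,0, 0,0,0,0]'
python3 -c "from h import *; status()"
```

```text
clock: 7.25
tool_pos: [0.5147, -0.2194, 0.1712]
ee_rot: [-1.571, -0.012, -0.32]
force: [1.9, 0.8, 0.0]
grip_width: 0.007
t 7.25 tcp [-0.0026 -0.009   0.1712] yaw err about tool y -0.003 tool y [ 0.012 -0.004 -1.   ] F [1.6 1.4 0. ] grip 0.01
scene knob [ 0.0042 -0.0198  0.2012] fore 0.022 side 0.104 156 0.0062
side knob [-0.0011 -0.0376  0.199 ] fore -0.006 side 0.199 750 0.0035
```

```bash
python3 -m handwheel '[0,0,0.015,0, -0.025,0,0,0, -0.025,0,0,0, -0.005,0,0,0, 0,0,0,0, 0,0,-0.02,0, 0,0,-0.02,0, 0,0,0,0, 0,0,0,0]'
python3 - <<'E'
from h import *
status(); save(snapshot('scene'),'d')
E
```

```text
clock: 8.25
tool_pos: [0.4583, -0.2189, 0.1704]
ee_rot: [-1.572, -0.013, -0.312]
force: [-0.2, -0.2, -0.3]
grip_width: 0.006
t 8.25 tcp [-0.0564 -0.0261  0.1704] yaw err about tool y 0.005 tool y [ 0.012 -0.005 -1.   ] F [-0.1 -0.3 -0.3] grip 0.01
scene knob [-0.0005 -0.0389  0.1978] fore -0.003 side 0.206 415 0.0055
side knob [-0.0177 -0.0404  0.2076] fore -0.093 side 0.204 800 0.0113
```

View pics/d.png

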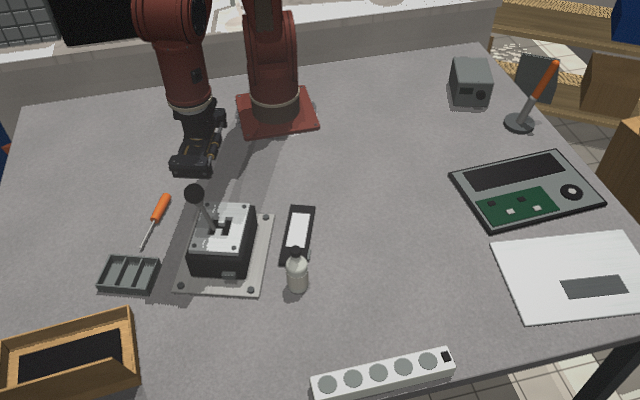

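The knob (193,193) now leans right, at mid-slot; the loose items look unmoved. Pushing forward next.

```bash
python3 -m handwheel '[0,0,-0.012,0, 0.012,0,0,0, 0.008,0,0,0, 0.008,0,0,0, 0.008,0,0,0, 0.007,0,0,0, 0.007,0,0,0, 0.005,0,0,0, 0,0,0,0, 0,0,0,0]'
python3 -c "from h import *; status()"
```

```text
clock: 9.4
tool_pos: [0.5117, -0.2482, 0.1706]
ee_rot: [-1.573, -0.011, -0.309]
force: [-1.6, -0.4, 1.5]
grip_width: 0.004
t 9.4 tcp [ 0.0035 -0.0373  0.1706] yaw err about tool y 0.008 tool y [ 0.01  -0.005 -1.   ] F [-1.4 -0.9  1.5] grip 0.0
scene knob [ 0.0308 -0.0381  0.1968] fore 0.163 side 0.203 366 0.0033
side knob [ 0.0273 -0.0398  0.1966] fore 0.144 side 0.212 790 0.0045
```

```bash
python3 -m handwheel '[0.006,0,0,0, 0.006,0,0,0, 0.004,0,0,0, 0,0,0,0, 0,0,0,0]'
python3 -c "from h import *; status()"
```

```text
clock: 10.0
tool_pos: [0.5275, -0.2529, 0.1704]
ee_rot: [-1.572, -0.01, -0.309]
force: [-1.2, 0.1, 1.1]
grip_width: -0.001
t 10.0 tcp [ 0.02   -0.0368  0.1704] yaw err about tool y 0.008 tool y [ 0.009 -0.004 -1.   ] F [-1.2 -0.3  1.1] grip -0.0
scene knob [ 0.046  -0.0375  0.194 ] fore 0.244 side 0.203 369 0.0034
side knob [ 0.0426 -0.0389  0.1938] fore 0.226 side 0.211 791 0.005
```

Nudge to the stop (watch for the force rise).

```bash
python3 -m handwheel '[0.003,0,0,0, 0,0,0,0]'; python3 -m handwheel '[0.002,0,0,0, 0,0,0,0]'
```

```text
clock: 10.3
tool_pos: [0.5288, -0.2533, 0.1702]
ee_rot: [-1.572, -0.006, -0.309]
force: [-4.6, 1.5, 2.8]
grip_width: 0.002
clock: 10.5
tool_pos: [0.529, -0.2533, 0.1701]
ee_rot: [-1.571, -0.003, -0.309]
force: [-3.7, 0.8, 3.4]
grip_width: 0.007
```

Force rose and motion stopped, so the lever is at its stop. Backing off and then up.

```bash
python3 -m handwheel '[-0.01,0,0,0, -0.03,0,0,0, -0.04,0,0,0, 0,0,0,0, 0,-0.04,0,0, 0,-0.04,0,0, 0,0,0,0, 0,0,0,0]'
python3 - <<'E'
from h import *
status()
a=snapshot('scene');save(a,'e')
for q in('bottle','tray','battery','screwdriver'): print(q,[(np.round(d['position'],3),round(d['score'],2)) for d in spotter.pinpoint(q,a)][:1])
E
```

```text
clock: 11.3
tool_pos: [0.449, -0.2275, 0.2523]
ee_rot: [-1.57, -0.009, -0.309]
force: [0.2, 0.2, -0.6]
grip_width: 0.008
t 11.3 tcp [-0.0625 -0.0371  0.2523] yaw err about tool y 0.008 tool y [ 0.009 -0.002 -1.   ] F [ 0.1  0.3 -0.6] grip 0.01
scene knob [ 0.0493 -0.0384  0.1921] fore 0.262 side 0.21 374 0.0012
side knob [ 0.0479 -0.0387  0.1906] fore 0.255 side 0.213 562 0.0006
bottle [(array([ 0.657, -0.063,  0.001]), 0.84)]
tray [(array([ 0.537, -0.434,  0.   ]), 0.77)]
battery [(array([ 0.513, -0.032, -0.005]), 0.79)]
screwdriver [(array([ 0.387, -0.379,  0.005]), 0.57)]
```

View pics/e.png

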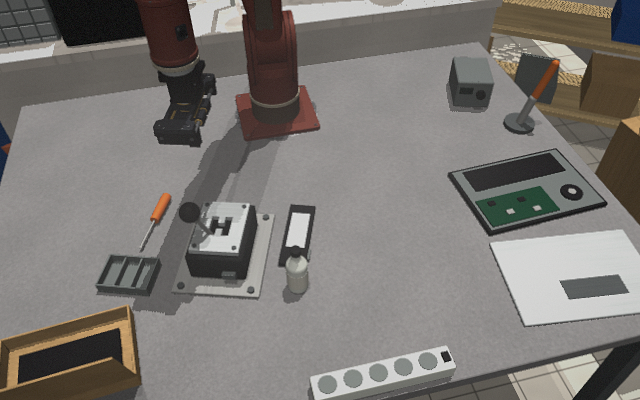

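The lever (knob at 190,212) is home in the far right slot and the arm is clear; the loose items haven't moved. Handing in.

```bash
python3 -c "from h import *; print(close_job())"
```

```text
the job is handed in; nothing more can be done
None
```

The lever is now in third. It started in second, and I pushed it with the outside of the shut fingers: forward to the middle, across to the right, then forward to the stop. I then backed the arm off and raised it clear, and handed the job in at about 11.4 s.

**Final check of the lever:**

| Camera | gear_fore (rad) | gear_side (rad) |
|---|---|---|
| scene | 0.262 | 0.210 |
| side | 0.255 | 0.213 |

At the stop the push force rose from about 1–2 N to about 5 N. Once clear it read under 1 N.

**Loose items:** the bottle, tray and battery were found within about 4 mm of their first positions, which is the detector's own accuracy. The screwdriver was not properly detected in the first pictures, so its reading could not be compared. It looks unmoved in the picture, and the arm never went near it at its height.

**Readings that disagreed:** while the gripper stood close to the knob, one camera's reading of the knob was off several times. The clearest case was just after the sideways push, when the scene camera gave gear_side 0.104 against 0.199 from the side camera. I used the other camera each time, and the two agreed once the arm was clear.

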